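# Pick a culture jar off the coasting carousel

### The arm

A 7-joint arm with a two-finger parallel gripper is mounted at the origin on the work surface. World frame = base frame: x ahead of the robot, y to its left, z up, the work surface at z = 0. Lengths are in mm, angles in rad, forces in N, time in s.
With the tool pointing down it reaches from about 400 to 750 mm from the base axis. Payload 19.5 kg.
Tool frame: the origin (TCP) lies at the very end of the fingers, on their centre line; the grasp point (between the pads) lies 19 mm behind it; z points along the fingers, y is the line along which they close (so a half turn about z gives the same grasp; the last joint's range is limited). The gripper opens to 85 mm and grips with 20 to 120 N. Pads are 22 mm wide; open, the fingers measure 114 mm over their backs; the gripper's body (76 mm by 85 mm) begins 54 mm behind the grasp point. The pads swing forward as they close: fully open they stand 13 mm farther back than shut.
Start: joints at [-1.205, 0.707, -0.028, 1.485, 0.022, 0.951, -0.075], TCP at [228.025, 527.825, 231.268] pointing down, gripper open.
Joint ranges: [-2.71, 2.71], [-0.32, 2.16], [-1.57, 1.52], [0, 2.45], [-1.46, 4.6], [0, 2.02], [-2.83, 2.83]. Speed limits (rad/s): [1.89, 1.89, 2.57, 2.57, 3.01, 3.01, 3.01].

### API

Orientations are given as [roll, pitch, yaw] about the fixed x, y, z axes, in that order (R = Rz(yaw) Ry(pitch) Rx(roll)).
In Python, from station import manip gives the robot as it stands. The module is installed in compiled form; this text tells all that it offers.
- The arm moves only by the shell command python3 -m pendant 'ROWS' [FORCE]. ROWS is JSON, a list of rows, each a list of 3 entries, a list of its own where there are three numbers: the shift along the tool's x, y, z in m, then the turn, a rotation vector about the tool's x, y, z in rad, then the opening, from 0 (shut) to 1 (fully open). In form: [[[x, y, z], [ax, ay, az], claw], ...]. A call has 1 to 12 rows; each row is the pose to reach, as a shift and turn from the pose commanded when the call began, along the tool's axes at that moment; what a row does not reach only later rows make up. A row lasts 1/8 s, in which the tool goes at most 62.5 mm and 10.7 degrees, less where a joint would pass 70% of its speed; a pose out of reach is approached as far as the arm can. A call with a gripper value outside its range is refused whole. The fingers move at their own pace and stop on an object; FORCE is the grip in N (left out, the last holds). Time passes only in rows, so rows that repeat a pose let the fingers close. It gives the time, the measured TCP pose, the force, the opening and the grip force at its end, in the units of the state.
- manip.get_obs(): the state, without advancing time (a new reading comes with each control period).
- manip.snapshot(name): name is "side" or "top" or "wrist"; returns the picture (480x640x3 uint8, red, green, blue); there is no depth.
- manip.camera_info(name): a dict with "K" (3x3 intrinsics, pixels), "k1" (the pictures are not rectified: a ray, as slopes to the right and down, at radius r is drawn at 1 + k1 r^2 times it, then the intrinsics apply), "R" (3x3) and "t" (3): a world point X has camera coordinates R X + t. Camera axes: x right, y down, z forward; pixel columns grow to the right and rows downward; lengths in mm; the calibration is good to about 2 mm. A picture is of the moment at which its call begins: read the wrist's pose just before it. camera_info takes no time and is no camera call; for the wrist camera it gives the pose at the moment of the call.
- manip.close_job(): hands the job in; it is judged then, once.
The state is a dict: "t": time; "joints": joint angles; "qd": joint speeds; "joint_efforts": joint torques, N m; "tool_pos": TCP position; "orientation": TCP orientation; "force": force on the tool from outside, world axes, zero at the start; "torque": the same for the moment, N m; "opening": finger opening in mm; "grasp_force": force on a finger pad.
Only numpy, scipy, OpenCV 4.12 (cv2) and the standard library are available. Lean on these libraries where they do the work, as an engineer would, in place of code of your own. Each camera call takes 0.05 s, during which the arm holds its last target. There are 200 camera calls.

### The job

Push the jar carousel so that it turns by itself at an easy pace (about one turn in six seconds, never faster than one in three and a half), let go, and follow the jar with the red knob as it rides round: keep the gripper above or around its knob, without touching, within 3 cm sideways and at most 8 cm above the knob's top, for a little over four seconds. Then, while the carousel is still turning, take that jar by its knob, lift it off and set it gently upright, fully down, in the round nest of the sealing machine, and let go. Leave the other two jars standing on the carousel and do not move the other things on the bench.

Things in the scene. Friction and masses are not known exactly. Their poses are not given: they have to be found in the camera images.
- carousel_base: Fixed foot of the jar carousel; origin on the bench on its vertical axis. The carousel is a white disc, 320 mm diameter, deck 45 mm above the bench. On a circle of 110 mm radius it carries three jars in shallow pockets (blue rims 6 mm high, 4 mm play) 120 degrees apart and, midway between them, three yellow push posts. Its x axis points to one of the pockets at the start.
- carousel (a joint): Angle of the carousel (rad), 0 at the start, growing anticlockwise seen from above, no end stops; jars and posts turn with it. Free-running: deck 2 kg, moment of inertia with jars nominally 0.035 kg m2, drag 0.0015 N m s/rad plus 0.001 N m friction: from 1 rad/s it loses about 0.07 rad/s each second and coasts for about 20 s.
- post0 (a point): Centre of the top of a yellow push post of the carousel: 18 mm diameter, 125 mm high above the deck (top 170 mm above the bench), with a 32 mm flange 8 mm high at its foot. Fixed to the carousel, 110 mm from its axis; its top stands 25 mm higher than the jar knobs' tops.
- post1 (a point): Centre of the top of a yellow push post of the carousel: 18 mm diameter, 125 mm high above the deck (top 170 mm above the bench), with a 32 mm flange 8 mm high at its foot. Fixed to the carousel, 110 mm from its axis; its top stands 25 mm higher than the jar knobs' tops.
- post2 (a point): Centre of the top of a yellow push post of the carousel: 18 mm diameter, 125 mm high above the deck (top 170 mm above the bench), with a 32 mm flange 8 mm high at its foot. Fixed to the carousel, 110 mm from its axis; its top stands 25 mm higher than the jar knobs' tops.
- jar_red: The jar to be taken: clear round jar with green plantlets and a white lid, 60 mm diameter, 60 mm high with its lid, about 0.2 kg; on the lid stands a red cylindrical knob, 24 mm diameter, 40 mm high (100 mm overall). Origin at the centre of its underside, z up along its axis. Loose, stands in a pocket of the carousel deck.
- jar_red_knob (a point): Centre of the top of the red knob, 100 mm above the jar's underside.
- jar_blue: Same jar with a blue knob, on the carousel; leave it there. Origin at the centre of its underside.
- jar_black: Same jar with a black knob, on the carousel; leave it there. Origin at the centre of its underside.
- sealer: Fixed sealing machine; origin on the bench under the centre of its nest. The nest is on an aluminium block (130 x 140 mm, 20 mm high) pulled out at the machine's own +y side; the blue and black machine body, 260 mm high with film reels to 450 mm, begins 150 mm from the nest's centre in the sealer's own -y direction.
- nest (a point): Centre of the floor of the round nest, 20 mm above the bench: a dark 12-sided rim, 12 mm high, 72 mm inner width, open at the top; the jar (60 mm) stands in it with 6 mm play all round.
- steel_tray: Steel tray with cut plantlets, 180 x 260 x 25 mm; origin under its centre. Leave alone.
- spray_bottle: White bottle with a blue cap, 64 mm diameter, 130 mm high; origin under its centre. Leave alone.
- tool_beaker: Steel beaker, 80 mm diameter, 100 mm high; origin under its centre. Leave alone.
- tub_stack: Clear open tub, 110 x 110 x 90 mm; origin under its centre. Leave alone.

How it is judged (in metres and radians):
On the way, in this order (a step that is already met when the one before it is completed fails the run):
1. the carousel turns by itself, untouched, faster than 0.4 rad/s ((velocity of joint carousel above 0.4 rad/s or velocity of joint carousel below -0.4 rad/s) and contact force between each of the fingers, the arm and carousel below 0.3 N), for 0.3 s.
2. the gripper follows the red knob, untouched, within 30 mm sideways and from 30 mm below to 80 mm above its top, for 4 s while the carousel turns by itself faster than 0.25 rad/s ((velocity of joint carousel above 0.25 rad/s or velocity of joint carousel below -0.25 rad/s) and contact force between each of the fingers, the arm and carousel below 0.3 N and contact force between the fingers and jar_red below 0.3 N and horizontal distance between the grasp point and jar_red_knob below 0.03 m and z of the grasp point in the frame of jar_red_knob between -0.03 and 0.08 m), for 4 s.
3. the jar is lifted off by the gripper while the carousel still turns (faster than 0.05 rad/s) ((velocity of joint carousel above 0.05 rad/s or velocity of joint carousel below -0.05 rad/s) and height (world z) of jar_red above 0.06 m and contact force between the fingers and jar_red above 0.5 N), for 0.1 s.
At the end, for the whole second after the job is handed in: The red-knobbed jar stands released and at rest in the nest: centre within 10 mm of the nest's, underside within 4 mm of its floor, upright within 0.08 rad; the other two jars stand upright on the carousel deck. The carousel may still be turning (horizontal distance between jar_red and nest below 0.01 m and z of jar_red in the frame of nest between -0.004 and 0.004 m and angle between jar_red's own z axis and vertical below 0.08 rad and linear speed of jar_red below 0.02 m/s and contact force between the fingers and jar_red below 0.1 N and height (world z) of jar_blue between 0.04 and 0.053 m and height (world z) of jar_black between 0.04 and 0.053 m and angle between each of jar_blue, jar_black's own z axis and vertical below 0.12 rad); the robot touches nothing.
It fails at once if the carousel is spun faster than 1.8 rad/s (velocity of joint carousel above 1.8 rad/s or velocity of joint carousel below -1.8 rad/s).
It fails at once if a jar is tipped by more than 0.35 rad (angle between any of jar_blue, jar_black, jar_red's own z axis and vertical above 0.35 rad).
It fails at once if another jar is lifted or pushed off the carousel (height (world z) of any of jar_blue, jar_black above 0.065 m or height (world z) of any of jar_blue, jar_black below 0.035 m).
It fails at once if the red-knobbed jar is dropped or slammed into the nest (faster than 0.45 m/s there) (horizontal distance between jar_red and nest below 0.04 m and z of jar_red in the frame of nest below 0.05 m and linear speed of jar_red above 0.45 m/s).
It fails at once if a bystander on the bench is moved by more than 30 mm (distance of any of steel_tray, spray_bottle, tool_beaker, tub_stack from where it was at the start of the episode above 0.03 m).
It also fails if it takes over 56 s, if anything falls off the work surface, if the arm or the gripper's body presses on something with over 40 N, if the wrist force passes 120 N, or if a joint passes its speed limit or range.

## Working session

There is one attempt and no reset: what is moved stays moved. The work goes in short steps, Python scripts to look and compute and a shell command to move; the robot and the scene stay as the last step left them, time stands still between calls to the robot, and variables do not carry over. Pictures are saved under pics/ and viewed, at most 10 in all, crops included, and the job is handed in when it is done.

```bash
mkdir -p pics
cat > h.py <<'E'
import numpy as np, cv2
from station import manip
from scipy.spatial.transform import Rotation as Ro
def snap(n,f=None):
    ci=manip.camera_info(n); im=manip.snapshot(n)
    if f: cv2.imwrite('pics/'+f,im[:,:,::-1])
    return im,ci
def ray(ci,u,v):
    K=np.array(ci['K'],float);a=np.array([(u-K[0,2])/K[0,0],(v-K[1,2])/K[1,1]])
    s=a.copy()
    for _ in range(20): s=a/(1+ci['k1']*(s@s))
    R=np.array(ci['R']);t=np.array(ci['t'])
    return -R.T@t, R.T@np.array([s[0],s[1],1])
def onz(ci,u,v,z):
    o,d=ray(ci,u,v); return o+d*(z-o[2])/d[2]
E
python3 - <<'E'
from h import *
print(manip.get_obs())
for n in('top','side'):
    im,ci=snap(n,n+'0.png'); print(n,ci)
E
```

```text
{'t': 0.0, 'joints': array([-1.20467886,  0.70709928, -0.02758824,  1.48497366,  0.0220096 ,
        0.95088331, -0.07551111]), 'qd': array([-0.00037487,  0.00032628,  0.00088122,  0.00050613, -0.00108764,
       -0.00044287, -0.00017736]), 'joint_efforts': array([-2.65809849e-04, -8.83211875e+01,  1.23429067e+00, -2.36156470e+01,
        1.68686692e-02,  6.59399564e-03,  3.17061040e-05]), 'tool_pos': array([227.96578894, 527.60918681, 230.83582592]), 'orientation': array([-3.14053339e+00,  5.93995578e-05,  2.73374747e+00]), 'force': array([0.54246207, 0.50022419, 0.76601452]), 'torque': array([ 0.04311062, -0.00618009,  0.02978564]), 'grasp_force': 0.0, 'opening': 85.24398342871667}
top {'K': array([[532.22116149,   0.        , 325.47263042],
       [  0.        , 532.22116149, 239.19440247],
       [  0.        ,   0.        ,   1.        ]]), 'k1': -0.07751611388028835, 'R': array([[-0.01900093, -0.99974937, -0.01183899],
       [-0.98730632,  0.02062934, -0.15748228],
       [ 0.15768704,  0.0086964 , -0.98745084]]), 't': array([  90.83540859,  636.25439879, 1182.4759043 ])}
side {'K': array([[556.51969392,   0.        , 321.03532442],
       [  0.        , 556.51969392, 229.84888317],
       [  0.        ,   0.        ,   1.        ]]), 'k1': -0.013936490452366048, 'R': array([[ 0.87249721, -0.48857314,  0.00670076],
       [-0.35350592, -0.64064171, -0.68162435],
       [ 0.33731614,  0.59234659, -0.73167161]]), 't': array([-492.78944414,  371.25648198, 1126.63141311])}
```

View pics/top0.png

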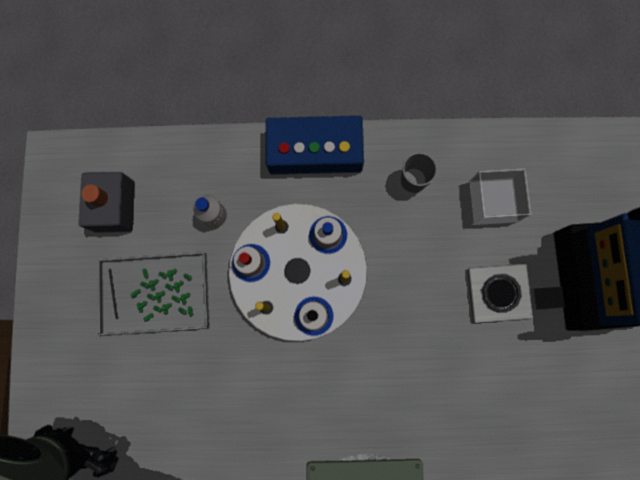

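View pics/side0.png

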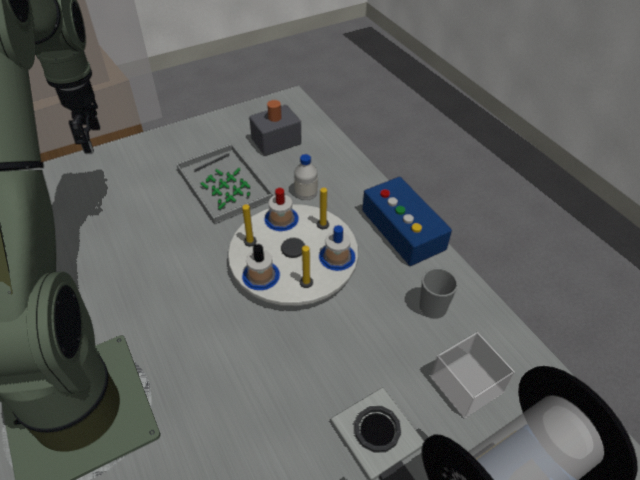

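The top view shows the carousel hub at about (297,271), the red knob at (245,259), blue (328,229) and black (313,316). The posts are at (277,217), (346,274) and (261,306), and the nest is at (500,293). The side view agrees with this.

```bash
cat >> h.py <<'E'
def blobs(im,ci,z):
    hsv=cv2.cvtColor(im,cv2.COLOR_RGB2HSV)
    M={'red':((hsv[...,0]<6)|(hsv[...,0]>174))&(hsv[...,1]>150)&(hsv[...,2]>60),
       'yel':(hsv[...,0]>15)&(hsv[...,0]<30)&(hsv[...,1]>150)&(hsv[...,2]>60)}
    out=[]
    for k,m in M.items():
        n,l,s,c=cv2.connectedComponentsWithStats(m.astype(np.uint8))
        for i in range(1,n):
            if s[i,4]>15: out.append((k,c[i].round(1),s[i]))
    return out
E
python3 - <<'E'
from h import *
for n in('top','side'):
    im=cv2.imread(f'pics/{n}0.png')[:,:,::-1].copy(); ci=manip.camera_info(n)
    for k,c,s in blobs(im,ci,0):
        print(n,k,c,s, onz(ci,*c,160 if k=='yel' else 140).round(0))
    if n=='top':
        hsv=cv2.cvtColor(im,cv2.COLOR_RGB2HSV)
        # disc outline
        m=((hsv[...,1]<40)&(hsv[...,2]>175)).astype(np.uint8)
        cs,_=cv2.findContours(m,cv2.RETR_EXTERNAL,cv2.CHAIN_APPROX_NONE)
        for c in cs:
            if cv2.contourArea(c)>1500:
                (x,y),r,_=cv2.fitEllipse(c); print('disc',x,y,r,onz(ci,x,y,45),cv2.boundingRect(c))
        # nest: dark
        sub=im[260:325,465:535]; g=cv2.cvtColor(sub,cv2.COLOR_RGB2GRAY)
        cs,_=cv2.findContours((g<95).astype(np.uint8),cv2.RETR_EXTERNAL,cv2.CHAIN_APPROX_NONE)
        for c in cs:
            if cv2.contourArea(c)>200:
                (x,y),r,_=cv2.fitEllipse(c); print('nest',x+465,y+260,r,onz(ci,x+465,y+260,32),cv2.boundingRect(c))
        cv2.imwrite('pics/nest.png',cv2.resize(im[255:330,460:560],None,fx=6,fy=6)[:,:,::-1])
E
```

```text
top red [283.7 147.7] [279 143  10  10  78] [831. 166. 140.]
top red [243.9 257.6] [239 253  11  10  84] [587. 253. 140.]
top yel [343.9 146.4] [339 142  10  10  77] [824.  33. 160.]
top yel [276.3 216.7] [273 213   8   8  47] [671. 181. 160.]
top yel [624.9 264.7] [624 256   3  18  19] [ 552. -561.  160.]
top yel [345.4 274.5] [342 271   8   8  51] [545.  37. 160.]
top yel [259.8 305.8] [256 302   9   8  53] [483. 216. 160.]
nest 500.9464225769043 292.8517303466797 (38.42582702636719, 39.82119369506836) [ 505.91534068 -327.88302266   32.        ] (15, 14, 42, 39)
nest 459.47558784484863 332.331787109375 (42.516727447509766, 50.980533599853516) [ 417.69389941 -225.67381566   32.        ] (0, 7, 66, 58)
nest 540.8871688842773 246.70849609375 (46.32424545288086, 55.757293701171875) [ 612.29858265 -431.31712911   32.        ] (40, 0, 30, 65)
side red [279.5 195.6] [276 188   8  16 118] [582. 240. 140.]
side red [384.7 193.1] [381 190   8   7  47] [813. 123. 140.]
side yel [323.1 206. ] [320 188   7  38 196] [647. 140. 160.]
side yel [247.5 222.9] [243 205  10  38 221] [469. 175. 160.]
side yel [416.  227.5] [412 224   9   8  60] [798. -23. 160.]
side yel [305.5 264.1] [302 246   8  38 229] [528.   4. 160.]
```

View pics/nest.png

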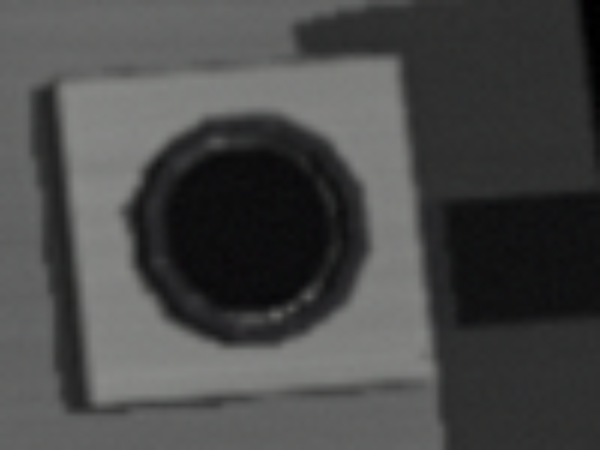

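The nest's dark inner hole centres at about px (501,293), which is near world (506,-328).

Run:
```python
from h import *
ci=manip.camera_info('top')
for z in(166,170):
    P=np.array([onz(ci,*c,z) for c in((276.3,216.7),(345.4,274.5),(259.8,305.8))])[:,:2]
    C=P.mean(0); d=P-C; print(z,C.round(1),np.hypot(*d.T).round(1),np.degrees(np.arctan2(d[:,1],d[:,0])).round(1))
K=onz(ci,243.9,257.6,143)[:2]; print('red',K.round(1),np.hypot(*(K-C)),np.degrees(np.arctan2(*(K-C)[::-1])))
print('nest',onz(ci,501,293,32),onz(ci,501,293,26))
cs=manip.camera_info('side')
# side check: hub/post tops
for u,v in((323.3,190),(248,207),(305.7,248)): print('side post top',onz(cs,u,v,170).round(1))
im=cv2.imread('pics/side0.png');g=cv2.cvtColor(im,cv2.COLOR_BGR2GRAY)[395:462,345:410]
c=max(cv2.findContours((g<45).astype(np.uint8),cv2.RETR_EXTERNAL,cv2.CHAIN_APPROX_NONE)[0],key=cv2.contourArea)
(x,y),r,a=cv2.fitEllipse(c);print(x+345,y+395,r,onz(cs,x+345,y+395,26).round(1))
s=manip.get_obs();R=Ro.from_euler('xyz',s['orientation']).as_matrix()
C=P.mean(0);ax=np.arctan2(R[1,0],R[0,0]);e=R[:2,0];d=-R[:2,1]
for sv in(-67,):
    T=np.r_[C+106*e+sv*d,148]; print(np.degrees(ax),T,'shift tool mm',(R.T@(T-s['tool_pos'])).round(1))
```

```text
166 [565.8 144.3] [110.2 109.2 109.1] [  19.1 -101.3  139.3]
170 [565.4 144. ] [109.8 108.8 108.7] [  19.1 -101.3  139.3]
red [587.  252.5] 110.64504018955442 78.72809684328473
nest [ 505.56793322 -327.98675517   32.        ] [ 505.86928934 -329.90471338   26.        ]
side post top [669.5 178.3 170. ]
side post top [487.9 212.3 170. ]
side post top [545.6  36.1 170. ]
377.4733352661133 429.7405014038086 (30.971698760986328, 34.474178314208984) [ 503.9 -333.1   26. ]
156.63406311832108 [494.67048452 247.53904552 148.        ] shift tool mm [-356.  -151.3   83. ]
```

```bash
python3 -m pendant '[[[-0.04,-0.017,0],[0,0,0],0],[[-0.08,-0.034,0],[0,0,0],0],[[-0.12,-0.051,0],[0,0,0],0],[[-0.16,-0.068,0],[0,0,0],0],[[-0.2,-0.085,0],[0,0,0],0],[[-0.24,-0.102,0],[0,0,0],0],[[-0.28,-0.119,0],[0,0,0],0],[[-0.32,-0.136,0],[0,0,0],0],[[-0.356,-0.151,0],[0,0,0],0],[[-0.356,-0.151,0.02],[0,0,0],0],[[-0.356,-0.151,0.04],[0,0,0],0],[[-0.356,-0.151,0.04],[0,0,0],0]]' 20
python3 - <<'E'
from h import *
snap('top','t1.png')
E
```

```text
t: 1.6
tool_pos: [494.4, 247.7, 190.3]
orientation: [-3.14, -0.002, 2.734]
force: [0.3, 0.5, 0.6]
opening: 0.3
grasp_force: 0.0
```

View pics/t1.png

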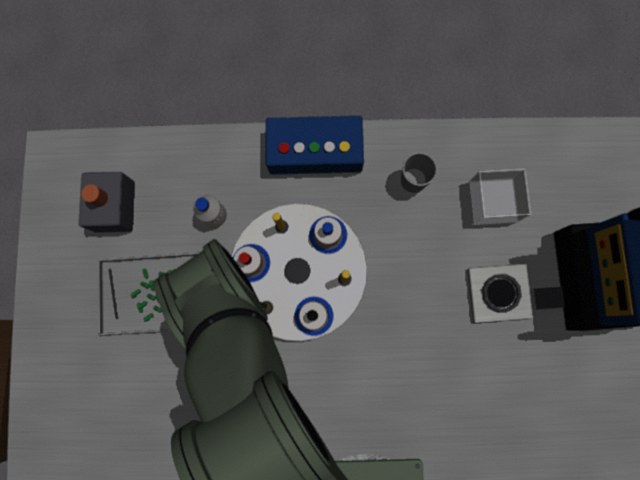

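The arm stands behind the near-left post and nothing has moved. I'll go down to 148 mm and push along tool -y.

```bash
python3 -m pendant '[[[0,0,0.014],[0,0,0],0],[[0,0,0.028],[0,0,0],0],[[0,0,0.042],[0,0,0],0],[[0,0,0.042],[0,0,0],0]]' && python3 -m pendant '[[[0,-0.005,0],[0,0,0],0],[[0,-0.009,0],[0,0,0],0],[[0,-0.012,0],[0,0,0],0],[[0,-0.016,0],[0,0,0],0],[[0,-0.0215,0],[0,0,0],0],[[0,-0.0285,0],[0,0,0],0],[[0,-0.037,0],[0,0,0],0],[[0,-0.0465,0],[0,0,0],0],[[0,-0.0565,0],[0,0,0],0],[[0,-0.0665,0],[0,0,0],0],[[0,-0.0745,0],[0,0,0],0],[[0,-0.0745,-0.02],[0,0,0],0.5]]'
cat >> h.py <<'E'
C=np.array([565.6,144.2])
def meas():
    """red knob angle/position and yellow posts from side and top, with time"""
    for n,zk in(('top',143),('side',137)):
        t=manip.get_obs()['t'];im,ci=snap(n)
        for k,c,s in blobs(im,ci,0):
            z=zk if k=='red' else 170
            if k=='yel' and n=='side': c=[c[0]+.3,s[1]+2]
            p=onz(ci,*c,z)[:2]-C
            if 80<np.hypot(*p)<135: print(f"t={t:.3f}",n,k,(p+C).round(1),'r %.1f ang %.1f'%(np.hypot(*p),np.degrees(np.arctan2(p[1],p[0]))),'area',s[4])
E
python3 -c "
from h import *
meas();s=manip.get_obs();print(s['t'],s['tool_pos'],s['orientation'])"
```

```text
t: 2.15
tool_pos: [494.5, 247.8, 148.1]
orientation: [-3.14, -0.001, 2.734]
force: [0.3, 1.2, 0.6]
opening: -0.3
grasp_force: 0.0
t: 3.65
tool_pos: [464.8, 178.7, 168.8]
orientation: [-3.14, -0.001, 2.733]
force: [0.1, 0.0, 1.2]
opening: 16.8
grasp_force: 0.0
t=3.650 top yel [619.2  49.2] r 109.1 ang -60.6 area 45
t=3.650 top yel [621.2 237.9] r 109.0 ang 59.3 area 46
t=3.700 side red [506.1 229.8] r 104.2 ang 124.8 area 123
t=3.700 side yel [620.3 237.9] r 108.5 ang 59.7 area 218
t=3.700 side yel [461.2 140.1] r 104.5 ang -177.8 area 241
t=3.700 side yel [622.9  50.9] r 109.5 ang -58.4 area 248
3.75 [465.85170826 179.5906124  170.59188501] [3.14011095e+00 1.42182441e-03 2.73361207e+00]
```

```bash
python3 -m pendant '[[[0,0,-0.01],[0,0,0],1],[[0,0,-0.018],[0,0,0],1],[[0,0,-0.018],[0,0,0],1]]'; 
python3 -c "
from h import *
meas();s=manip.get_obs();print(s['t'],s['tool_pos'],s['orientation'])"
```

```text
t: 4.12
tool_pos: [465.5, 179.7, 187.7]
orientation: [3.141, 0.0, 2.734]
force: [-0.5, -0.0, 0.3]
opening: 84.9
grasp_force: 0.0
t=4.125 top yel [647.5  72.1] r 109.1 ang -41.4 area 43
t=4.125 top yel [584.8 246. ] r 103.6 ang 79.3 area 70
t=4.125 top yel [462.1 108.9] r 109.3 ang -161.2 area 66
t=4.175 side red [480.7 199.9] r 101.6 ang 146.8 area 52
t=4.175 side yel [586.  248.5] r 106.3 ang 78.9 area 193
t=4.175 side yel [650.  75.] r 109.1 ang -39.4 area 217
t=4.175 side yel [467.7 105.7] r 105.2 ang -158.5 area 244
4.225 [465.32094307 179.59928386 187.14985174] [-3.14138188e+00 -1.03761249e-04  2.73382802e+00]
```

```bash
cat > plan.py <<'E'
import sys; from h import *
# q0deg(at t0) w(rad/s at t0) t0 [r]
ang,w,t0=map(float,sys.argv[1:4]); r=float(sys.argv[4]) if len(sys.argv)>4 else 110
s=manip.get_obs();R=Ro.from_euler('xyz',s['orientation']).as_matrix();t=s['t']
a=-(.0015*w+.001)/.035
print('now',t,s['tool_pos'].round(1))
for i in range(1,13):
    d=t+i/8-t0; f=np.radians(ang)+w*d+a*d*d/2
    T=np.r_[C+r*np.array([np.cos(f),np.sin(f)]),s['tool_pos'][2]]
    print(i,(R.T@(T-s['tool_pos']))[:2].round(1),'world',T[:2].round(0))
E
python3 plan.py 138.6 0.69 4.125
```

```text
now 4.225 [465.3 179.6 187.1]
1 [ 2.5 24.9] world [473. 203.]
2 [ 3.6 15.7] world [468. 195.]
3 [3.9 6.6] world [464. 187.]
4 [ 3.5 -2.5] world [461. 179.]
5 [  2.3 -11.4] world [459. 170.]
6 [  0.5 -20. ] world [457. 161.]
7 [ -2.  -28.4] world [456. 153.]
8 [ -5.2 -36.5] world [456. 144.]
9 [ -8.9 -44.2] world [456. 136.]
10 [-13.1 -51.5] world [457. 127.]
11 [-17.8 -58.4] world [459. 119.]
12 [-23.  -64.8] world [461. 111.]
```

```bash
python3 -m pendant '[[[0.002,0.012,0],[0,0,0],1],[[0.0035,0.013,0],[0,0,0],1],[[0.004,0.0065,0],[0,0,0],1],[[0.0035,-0.0025,0],[0,0,0],1],[[0.0025,-0.0115,0],[0,0,0],1],[[0.0005,-0.02,0],[0,0,0],1],[[-0.002,-0.0285,0],[0,0,0],1],[[-0.005,-0.0365,0],[0,0,0],1],[[-0.009,-0.044,0],[0,0,0],1],[[-0.013,-0.0515,0],[0,0,0],1],[[-0.018,-0.0585,0],[0,0,0],1],[[-0.023,-0.065,0],[0,0,0],1]]'
cat >> h.py <<'E'
def wrist(f=None):
    s=manip.get_obs();im,ci=snap('wrist',f)
    for k,c,b in blobs(im,ci,0):
        p=onz(ci,*c,145 if k=='red' else 170)[:2];q=p-C
        print('t=%.3f'%s['t'],'wrist',k,c,b[4],p.round(1),'r %.1f ang %.1f'%(np.hypot(*q),np.degrees(np.arctan2(q[1],q[0]))),'tool',s['tool_pos'].round(1))
E
python3 -c "
from h import *
wrist('w1.png');meas()"
```

```text
t: 5.72
tool_pos: [460.9, 110.3, 187.3]
orientation: [-3.142, 0.0, 2.734]
force: [0.0, -0.4, -0.9]
opening: 85.5
grasp_force: 0.0
t=5.725 wrist red [323.8 243. ] 18 [446.  118.7] r 122.3 ang -168.0 tool [460.9 110.3 187.3]
t=5.725 wrist red [325.5 270.2] 1568 [459.1 113.9] r 110.7 ang -164.1 tool [460.9 110.3 187.3]
t=5.725 wrist yel [536.2 229.3] 4515 [468.5 204.8] r 114.4 ang 148.0 tool [460.9 110.3 187.3]
t=5.725 wrist yel [267.5 387. ] 1982 [493.1  69.5] r 104.1 ang -134.1 tool [460.9 110.3 187.3]
t=5.725 wrist yel [531.5 476.5] 42 [596.9 170.1] r 40.6 ang 39.6 tool [460.9 110.3 187.3]
t=5.775 top yel [669.3 177.8] r 109.0 ang 17.9 area 47
t=5.775 top yel [541.8  37.9] r 108.9 ang -102.6 area 52
t=5.825 side red [458.7  98.4] r 116.3 ang -156.8 area 122
t=5.825 side yel [668.5 178.8] r 108.6 ang 18.6 area 202
t=5.825 side yel [546.7  35.5] r 110.4 ang -99.9 area 221
```

View pics/w1.png

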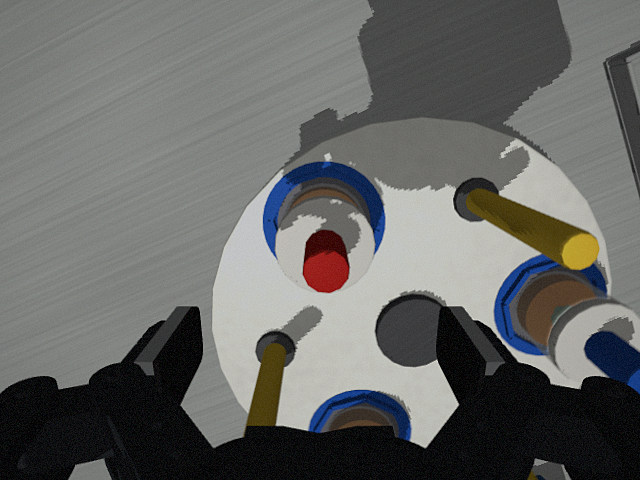

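The wrist view shows the red knob's top at about (326,268), between the open fingers. It ray-casts to (459,114), 4 mm from the tool, so the follow is good.

```bash
sed -i 's/a=-(.0015\*w+.001)\/.035/a=-1.3*(.0015*w+.001)\/.035/' plan.py; python3 plan.py 197.5 0.56 5.775
```

```text
now 5.875 [460.9 110.5 187.3]
1 [-9.2 -9.3] world [466.  98.]
2 [-14.9 -14.1] world [469.  92.]
3 [-20.8 -18.4] world [473.  85.]
4 [-26.8 -22.2] world [477.  79.]
5 [-33.  -25.6] world [481.  74.]
6 [-39.3 -28.6] world [486.  69.]
7 [-45.7 -31.1] world [490.  64.]
8 [-52.1 -33.1] world [496.  59.]
9 [-58.5 -34.8] world [501.  55.]
10 [-64.9 -36. ] world [506.  52.]
11 [-71.2 -36.9] world [512.  48.]
12 [-77.4 -37.4] world [517.  45.]
```

```bash
python3 -m pendant '[[[-0.009,-0.0095,0],[0,0,0],1],[[-0.015,-0.014,0],[0,0,0],1],[[-0.021,-0.0185,0],[0,0,0],1],[[-0.027,-0.022,0],[0,0,0],1],[[-0.033,-0.0255,0],[0,0,0],1],[[-0.0395,-0.0285,0],[0,0,0],1],[[-0.0455,-0.031,0],[0,0,0],1],[[-0.052,-0.033,0],[0,0,0],1],[[-0.0585,-0.035,0],[0,0,0],1],[[-0.065,-0.036,0],[0,0,0],1],[[-0.071,-0.037,0],[0,0,0],1],[[-0.0775,-0.0375,0],[0,0,0],1]]'; python3 -c "
from h import *
wrist();meas()"
```

```text
t: 7.38
tool_pos: [517.3, 45.5, 187.3]
orientation: [-3.141, -0.0, 2.734]
force: [-0.4, -0.1, -0.4]
opening: 85.4
grasp_force: 0.0
t=7.375 wrist red [320.4 280.1] 1541 [519.4  44.8] r 109.6 ang -114.9 tool [517.3  45.5 187.3]
t=7.375 wrist yel [447.2  80.3] 3531 [455.2 124.1] r 112.2 ang -169.7 tool [517.3  45.5 187.3]
t=7.375 wrist yel [625.9 241.4] 703 [545.6 174.4] r 36.2 ang 123.5 tool [517.3  45.5 187.3]
t=7.375 wrist yel [401.7 395.7] 2592 [579.1  60.7] r 84.6 ang -80.8 tool [517.3  45.5 187.3]
t=7.425 top yel [630.8  57.1] r 108.8 ang -53.2 area 49
t=7.425 top yel [604.5 238.3] r 101.8 ang 67.5 area 73
t=7.425 top yel [457.4 130.7] r 109.0 ang -172.9 area 52
t=7.475 side red [520.5  32.6] r 120.4 ang -112.0 area 113
t=7.475 side yel [633.8  58.9] r 109.2 ang -51.4 area 227
t=7.475 side yel [461.6 126.1] r 105.5 ang -170.1 area 255
```

```bash
python3 plan.py 245.1 0.477 7.375
```

```text
now 7.525 [517.1  45.6 187.2]
1 [-16.6   0.3] world [532.  39.]
2 [-22.8   1.1] world [539.  38.]
3 [-28.8   2.3] world [545.  36.]
4 [-34.7   3.7] world [550.  35.]
5 [-40.4   5.5] world [556.  35.]
6 [-45.8   7.5] world [562.  34.]
7 [-51.1   9.7] world [568.  34.]
8 [-56.1  12.2] world [573.  34.]
9 [-60.9  14.8] world [579.  35.]
10 [-65.5  17.7] world [584.  36.]
11 [-69.9  20.7] world [589.  37.]
12 [-74.   23.8] world [594.  38.]
```

```bash
python3 -m pendant '[[[-0.0165,0.0005,0],[0,0,0],1],[[-0.023,0.001,0],[0,0,0],1],[[-0.029,0.0025,0],[0,0,0],1],[[-0.0345,0.0035,0],[0,0,0],1],[[-0.0405,0.0055,0],[0,0,0],1],[[-0.046,0.0075,0],[0,0,0],1],[[-0.051,0.0095,0],[0,0,0],1],[[-0.056,0.012,0],[0,0,0],1],[[-0.061,0.015,0],[0,0,0],1],[[-0.0655,0.0175,0],[0,0,0],1],[[-0.07,0.0205,0],[0,0,0],1],[[-0.074,0.024,0],[0,0,0],1]]'; python3 -c "
from h import *
wrist();meas()"; python3 -c "
from h import *
print(manip.get_obs()['joints'])"
```

```text
t: 9.02
tool_pos: [594.8, 38.4, 187.3]
orientation: [-3.141, -0.0, 2.734]
force: [0.2, -0.7, -0.0]
opening: 85.6
grasp_force: 0.0
t=9.025 wrist red [320.9 274.5] 1544 [594.2  39.1] r 108.9 ang -74.8 tool [594.8  38.4 187.3]
t=9.025 wrist yel [281.6  35.8] 2896 [494.4  66.5] r 105.4 ang -132.5 tool [594.8  38.4 187.3]
t=9.025 wrist yel [610.   13.3] 1376 [533.9 179.8] r 47.7 ang 131.7 tool [594.8  38.4 187.3]
t=9.025 wrist yel [581.6  24.7] 27 [533.6 169. ] r 40.5 ang 142.2 tool [594.8  38.4 187.3]
t=9.025 wrist yel [498.9 322.4] 3270 [637.8 106.6] r 81.4 ang -27.5 tool [594.8  38.4 187.3]
t=9.075 top yel [671.9 118.6] r 109.3 ang -13.5 area 51
t=9.075 top yel [532.5 242.7] r 103.9 ang 108.6 area 82
t=9.075 top yel [489.1  68.4] r 107.7 ang -135.3 area 31
t=9.125 side red [592.5  28.2] r 119.1 ang -76.9 area 104
t=9.125 side yel [535.9 243.9] r 104.0 ang 106.6 area 214
t=9.125 side yel [672.8 117.9] r 110.4 ang -13.8 area 150
t=9.125 side yel [494.4  61.1] r 109.5 ang -130.6 area 251
[-0.04864278  0.79127451 -0.14354798  1.46170979  0.13057619  0.89810857
  0.93155279]
```

```bash
python3 plan.py 285.2 0.377 9.025 109.5
```

```text
now 9.175 [594.5  38.4 187.2]
1 [-8.1  7.4] world [605.  42.]
2 [-11.5  10.9] world [609.  44.]
3 [-14.7  14.4] world [614.  46.]
4 [-17.7  18.1] world [618.  48.]
5 [-20.4  21.7] world [622.  50.]
6 [-23.   25.4] world [626.  53.]
7 [-25.3  29.1] world [629.  55.]
8 [-27.5  32.9] world [633.  58.]
9 [-29.4  36.6] world [636.  60.]
10 [-31.2  40.3] world [639.  63.]
11 [-32.8  43.9] world [642.  66.]
12 [-34.2  47.6] world [645.  69.]
```

```bash
python3 -m pendant '[[[-0.008,0.0075,0.012],[0,0,0],1],[[-0.0115,0.011,0.028],[0,0,0],1],[[-0.0145,0.0145,0.044],[0,0,0],1],[[-0.0175,0.018,0.06],[0,0,0],1],[[-0.0205,0.0215,0.075],[0,0,0],1],[[-0.023,0.0255,0.075],[0,0,0],0],[[-0.0255,0.029,0.075],[0,0,0],0],[[-0.0275,0.033,0.075],[0,0,0],0],[[-0.0295,0.0365,0.075],[0,0,0],0],[[-0.031,0.0405,0.075],[0,0,0],0],[[-0.033,0.044,0.062],[0,0,0],0],[[-0.034,0.0475,0.045],[0,0,0],0]]' 40; python3 -m pendant '[[[-0.001,0.003,-0.02],[0,0,0],0],[[-0.001,0.004,-0.05],[0,0,0],0],[[-0.001,0.004,-0.08],[0,0,0],0],[[-0.001,0.004,-0.1],[0,0,0],0],[[-0.001,0.004,-0.1],[0,0,0],0]]'; python3 -c "
from h import *
snap('side','s2.png');wrist('w2.png')
s=manip.get_obs();R=Ro.from_euler('xyz',s['orientation']).as_matrix()
T=np.array([505.5,-329.5,s['tool_pos'][2]]);print(s['tool_pos'],s['joints'],(R.T@(T-s['tool_pos'])).round(1))"
```

```text
t: 10.68
tool_pos: [644.5, 68.8, 143.0]
orientation: [-3.141, -0.001, 2.734]
force: [-0.2, 0.6, -1.4]
opening: 23.0
grasp_force: 39.5
t: 11.3
tool_pos: [647.4, 72.1, 243.9]
orientation: [3.14, 0.002, 2.734]
force: [0.4, 0.1, -2.8]
opening: 22.8
grasp_force: 39.6
t=11.350 wrist red [319.2 339.9] 6146 [709.1  44.7] r 174.6 ang -34.7 tool [646.9  71.9 242.5]
t=11.350 wrist red [517.2 374.4] 155 [790. 161.] r 225.0 ang 4.3 tool [646.9  71.9 242.5]
t=11.350 wrist yel [207.4 134.1] 1830 [562.1  44.9] r 99.4 ang -92.0 tool [646.9  71.9 242.5]
t=11.350 wrist yel [503.9 187.1] 2552 [650.2 179.2] r 91.6 ang 22.4 tool [646.9  71.9 242.5]
t=11.350 wrist yel [360.2 423.3] 39 [762.6  50.6] r 218.1 ang -25.4 tool [646.9  71.9 242.5]
[646.70665731  71.85754331 241.72692326] [-0.10314913  0.82869667 -0.1390451   1.14581191  0.11080679  1.17505164
  0.92271869] [-2.950e+01 -4.244e+02  2.000e-01]
```

View pics/s2.png

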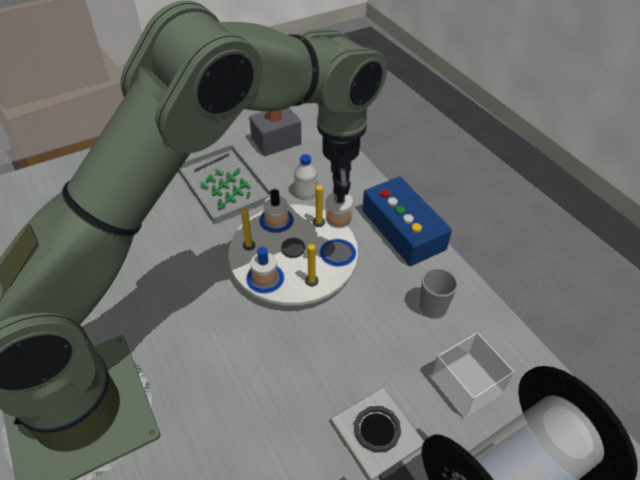

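The side view shows the red jar held upright, clear of the carousel; the other two jars and the posts are still turning. Next I'll raise it and go most of the way to the nest.

```bash
python3 -m pendant '[[[0,0,-0.02],[0,0,0],0],[[0,-0.01,-0.04],[0,0,0],0],[[-0.003,-0.03,-0.04],[0,0,0],0],[[-0.006,-0.06,-0.04],[0,0,0],0],[[-0.009,-0.095,-0.04],[0,0,0],0],[[-0.012,-0.13,-0.04],[0,0,0],0],[[-0.015,-0.165,-0.04],[0,0,0],0],[[-0.018,-0.2,-0.04],[0,0,0],0],[[-0.02,-0.235,-0.04],[0,0,0],0],[[-0.02,-0.26,-0.04],[0,0,0],0],[[-0.02,-0.275,-0.04],[0,0,0],0],[[-0.02,-0.28,-0.04],[0,0,0],0]]'; python3 -m pendant '[[[0,0,0],[0,0,0],0],[[0,0,0],[0,0,0],0]]';python3 -c "
from h import *
im,ci=snap('wrist','w3.png')
print({k:np.array(v).tolist() for k,v in ci.items()},manip.get_obs()['tool_pos'])"
```

```text
t: 12.9
tool_pos: [553.8, -193.9, 281.7]
orientation: [-3.141, -0.001, 2.733]
force: [-0.3, 0.3, -1.5]
opening: 23.1
grasp_force: 39.6
t: 13.15
tool_pos: [554.6, -192.3, 282.2]
orientation: [3.141, -0.0, 2.735]
force: [-0.3, 0.0, -2.2]
opening: 22.8
grasp_force: 39.6
{'K': [[400.570061404123, 0.0, 319.11631878529806], [0.0, 400.570061404123, 239.95526801370724], [0.0, 0.0, 1.0]], 'k1': -0.03053955689500842, 'R': [[0.39595929844403266, 0.9182668566540766, 0.0014879335850947362], [0.8809338035845731, -0.38031752074335473, 0.2816277989077912], [0.25917536086157755, -0.11020237468526718, -0.9595225734374371]], 't': [-42.916285504092606, -611.461141894968, 262.8191535684311]} [ 554.61523562 -192.42775059  282.23669453]
```

View pics/w3.png

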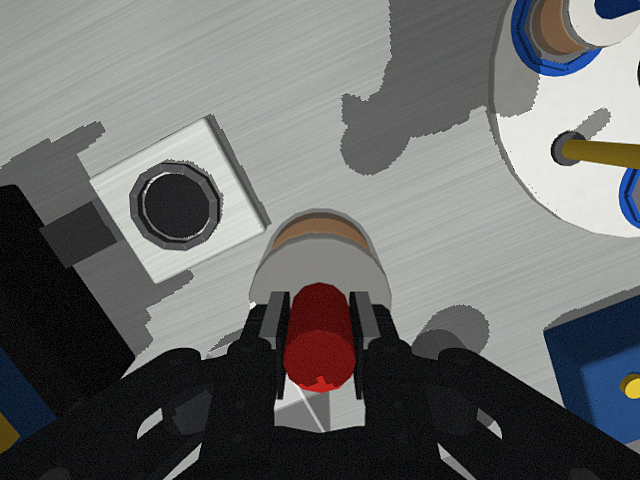

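The wrist view shows the nest clearly, centred near (178,206), and the jar hanging straight in the gripper.

Run:
```python
from h import *
im=cv2.imread('pics/w3.png');ci=manip.camera_info('wrist')
g=cv2.GaussianBlur(cv2.cvtColor(im,cv2.COLOR_BGR2GRAY),(3,3),0)[150:260,120:232]
for th,zs in((50,(20,)),(60,(20,)),(130,(26,32))):
    c=max(cv2.findContours((g<th).astype(np.uint8),cv2.RETR_EXTERNAL,cv2.CHAIN_APPROX_NONE)[0],key=cv2.contourArea)
    (x,y),r,a=cv2.fitEllipse(c);x+=120;y+=150
    print(th,x,y,r,cv2.boundingRect(c),[onz(ci,x,y,z).round(1) for z in zs])
s=manip.get_obs();R=Ro.from_euler('xyz',s['orientation']).as_matrix()
for N in((505,-330),):
    print((R.T@(np.r_[N,s['tool_pos'][2]]-s['tool_pos'])).round(1))
```

```text
50 176.43896484375 205.3608741760254 (59.201507568359375, 65.49901580810547) (25, 24, 64, 63) [array([ 504.4, -331. ,   20. ])]
60 176.5342254638672 205.37009811401367 (59.891456604003906, 65.89800262451172) (25, 24, 64, 64) [array([ 504.5, -330.9,   20. ])]
130 175.37894821166992 204.91275787353516 (88.41466522216797, 92.2420883178711) (9, 10, 94, 91) [array([ 503.3, -329.3,   26. ]), array([ 503.1, -326.8,   32. ])]
[  -8.9 -146.    -0. ]
```

```bash
python3 -m pendant '[[[-0.001,-0.015,0],[0,0,0],0],[[-0.003,-0.045,0],[0,0,0],0],[[-0.005,-0.08,0],[0,0,0],0],[[-0.007,-0.112,0],[0,0,0],0],[[-0.008,-0.136,0.01],[0,0,0],0],[[-0.0085,-0.146,0.03],[0,0,0],0],[[-0.0085,-0.146,0.06],[0,0,0],0],[[-0.0085,-0.146,0.09],[0,0,0],0],[[-0.0085,-0.146,0.12],[0,0,0],0],[[-0.0085,-0.146,0.14],[0,0,0],0],[[-0.0085,-0.146,0.15],[0,0,0],0],[[-0.0085,-0.146,0.15],[0,0,0],0]]'; python3 -m pendant '[[[0,0,0],[0,0,0],0],[[0,0,0],[0,0,0],0]]';python3 -c "
from h import *
snap('side','s4.png');im=cv2.imread('pics/s4.png');cv2.imwrite('pics/s4c.png',cv2.resize(im[300:470,280:500],None,fx=3,fy=3))"
```

```text
t: 14.7
tool_pos: [504.0, -330.9, 132.2]
orientation: [-3.141, -0.0, 2.734]
force: [-0.3, 0.1, -2.1]
opening: 23.2
grasp_force: 39.7
t: 14.95
tool_pos: [504.4, -330.8, 133.0]
orientation: [-3.141, 0.001, 2.734]
force: [0.1, 0.2, -2.5]
opening: 22.6
grasp_force: 39.7
```

View pics/s4c.png

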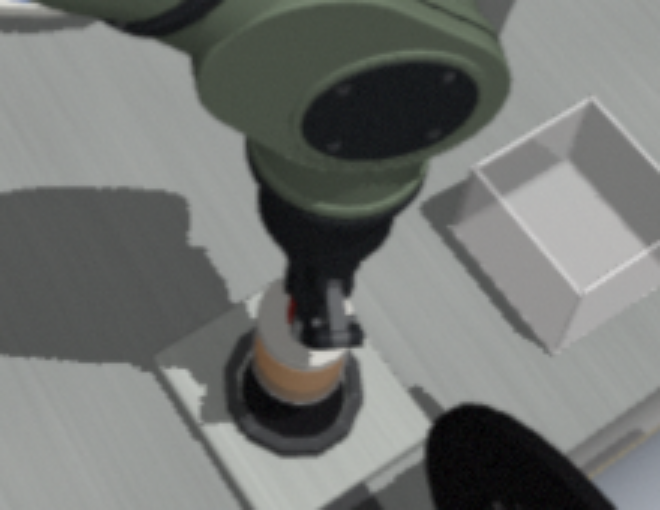

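The crop shows the jar over the nest, centred in the rim, and clear of the tub and the machine.

```bash
python3 -m pendant '[[[0,0.001,0.01],[0,0,0],0],[[0,0.001,0.02],[0,0,0],0],[[0,0.001,0.028],[0,0,0],0],[[0,0.001,0.033],[0,0,0],0],[[0,0.001,0.036],[0,0,0],0],[[0,0.001,0.039],[0,0,0],0],[[0,0.001,0.041],[0,0,0],0],[[0,0.001,0.043],[0,0,0],0],[[0,0.001,0.043],[0,0,0],0]]'; python3 -m pendant '[[[0,0,0.001],[0,0,0],0],[[0,0,0.002],[0,0,0],0],[[0,0,0.002],[0,0,0],0]]'
```

```text
t: 16.12
tool_pos: [504.6, -329.7, 89.3]
orientation: [-3.142, -0.0, 2.734]
force: [-0.3, 0.2, -1.7]
opening: 22.7
grasp_force: 39.7
t: 16.5
tool_pos: [504.8, -329.7, 87.8]
orientation: [-3.142, 0.001, 2.734]
force: [-1.4, 1.0, 6.3]
opening: 23.4
grasp_force: 40.3
```

It touches down at 87.8 mm; I expected 87 on the floor, and resting on the rim would read 99. I'll release it and rise.

```bash
python3 -m pendant '[[[0,0,0],[0,0,0],0.35],[[0,0,0],[0,0,0],0.6],[[0,0,0],[0,0,0],0.8],[[0,0,0],[0,0,0],0.8],[[0,0,-0.02],[0,0,0],0.8],[[0,0,-0.05],[0,0,0],0.8],[[0,0,-0.09],[0,0,0],0.8],[[0,0,-0.13],[0,0,0],0.8],[[0,0,-0.17],[0,0,0],0.8],[[0.03,0.05,-0.2],[0,0,0],0.8],[[0.04,0.1,-0.2],[0,0,0],0.8],[[0.04,0.12,-0.2],[0,0,0],0.8]]'; python3 -m pendant '[[[0,0.03,0],[0,0,0],0.8],[[0,0.03,0],[0,0,0],0.8]]'; python3 -c "
from h import *
snap('wrist','w5.png'); snap('side','s5.png')
a=cv2.imread('pics/w5.png');b=cv2.imread('pics/s5.png')
cv2.imwrite('pics/fin.png',np.hstack([cv2.resize(a,(400,300)),cv2.resize(b,(400,300))]))
im=b[:,:,::-1].copy();ci=manip.camera_info('side')
for k,c,s in blobs(im,ci,0): print(k,c,s[4],onz(ci,*c,102).round(1))
im=a[:,:,::-1].copy();ci=manip.camera_info('wrist')
for k,c,s in blobs(im,ci,0): print('w',k,c,s[4],onz(ci,*c,120).round(1))"
```

```text
t: 18.0
tool_pos: [516.1, -200.9, 288.0]
orientation: [3.141, 0.001, 2.737]
force: [-0.0, -1.1, -0.1]
opening: 68.5
grasp_force: 0.0
t: 18.25
tool_pos: [528.1, -174.7, 287.0]
orientation: [3.141, -0.0, 2.736]
force: [0.5, -0.9, -0.2]
opening: 68.0
grasp_force: 0.0
red [380.1 410.6] 191 [ 504.8 -329.2  102. ]
yel [291.5 197.7] 218 [621.2 255.6 102. ]
yel [416.  227.4] 59 [837.4  18.2 102. ]
yel [333.  250.2] 170 [625.1  52.2 102. ]
yel [250.9 247.9] 245 [461.1 150.9 102. ]
w red [137.9 262. ] 659 [ 501.6 -328.9  120. ]
w yel [605.9 213. ] 1443 [614.4  35.6 120. ]
w yel [622.8 404.3] 163 [805.   13.6 120. ]
```

View pics/fin.png

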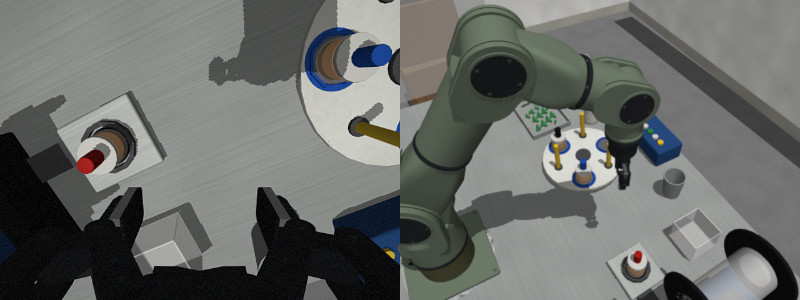

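The final views show the red jar upright in the nest with its knob at (504.8,-329.2). The other two jars are on the carousel and the gripper is clear.

```bash
python3 -c "
from station import manip
print(manip.close_job())"
```

```text
the job is handed in; nothing more can be done
None
```

The job is handed in at about 18 s of robot time, with no verdict returned: I spun the carousel to about 0.7 rad/s, followed the red knob for about 4.5 s, lifted the jar off while the carousel was still turning, and released it upright in the sealer's nest. The other two jars are still on the carousel.

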